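# Unhook the rinsing basket past its sprung keeper

### The arm

A 6-joint arm with a two-finger parallel gripper is mounted at the origin on a cart in front of the work surface, level with it; the furniture and walls round the work are solid. World frame = base frame: x ahead of the robot, y to its left, z up, the work surface at z = 0. Lengths are in m, angles in rad, forces in N, time in s.
With the tool pointing down it reaches from about 0.3 to 0.775 m from the base axis. Payload 14.6 kg.
Tool frame: the origin (TCP) lies midway between the tips of the shut fingers; the grasp point (between the pads) lies 19 mm behind it; z points along the fingers, y is the line along which they close (so a half turn about z gives the same grasp; the last joint's range is limited). The gripper opens to 94 mm and grips with 3 to 60 N. Pads are 16 mm wide; open, the fingers measure 119 mm over their backs; the gripper's body (75 mm by 177 mm) begins 78 mm behind the grasp point.
Start: joints at [-1.317, 0.3, 1.521, -0, 1.321, -0.067], TCP at [0.173, -0.522, 0.205] pointing down, gripper open.
Joint ranges: [-3.03, 3.03], [-0.79, 2.21], [0.23, 2.52], [-1.04, 4.18], [0, 3.07], [-2.55, 2.55]. Speed limits (rad/s): [2.22, 2.22, 2.57, 3.14, 3.14, 3.14].

### API

Orientations are given as a unit quaternion [x, y, z, w].
In Python, from cell import * gives the robot as it stands. Calls block until the motion is done:
- move_ptp(position, orientation): joint-space move of the TCP to a pose.
- servo_line(position, frame=None, velocity=0.15, force_limit=None): straight line of the TCP; frame=None keeps the orientation; velocity is the mean speed in m/s. With force_limit (N) it stops when the force on the tool has changed by that much, and returns True; else False.
- goto_joints(angles): joint-space move.
- open_jaws() and close(squeeze=None): open the fingers fully, or close them until they stop; squeeze is the grip in N (None keeps the last).
- dwell(seconds).
- inverse_kinematics(position, orientation): joint angles nearest the present ones, or None.
- get_obs(): the state.
- camera(name): name is "scene" or "top" or "wrist"; returns the picture (480x640x3 uint8, blue, green, red); there is no depth.
- calibration(name): a dict with "fx", "fy", "cx", "cy" (pixels), "R" (3x3) and "t" (3): a world point X has camera coordinates R X + t. Camera axes: x right, y down, z forward; pixel columns grow to the right and rows downward; lengths in m; the calibration is good to about 2 mm. A picture is of the moment at which its call begins: read the wrist's pose just before it. calibration takes no time and is no camera call; for the wrist camera it gives the pose at the moment of the call.
A pose or a line that the arm cannot do raises Unreachable and nothing moves.
- hand_in(): hands the job in; it is judged then, once.
Trained networks look in the newest picture that a camera, given by its name, has taken for a name from the list of things; names that differ only in an ending like _2 or _b are one class to them, and where a whole thing is asked for, a point or a joint stands for the part that bears it (a point fixed in the world has none). Each returns a list of dicts, best first, with "conf" (0 to 1); they miss things now and then, are a little off and sometimes report something else, mostly with a low value. They report only what shows in the picture. A call takes as long as a camera call. They do not tell look-alikes from the thing itself.
- look_for(camera, query): "box" ([centre column, centre row, width, height] in pixels, round what is visible of it).
- regions_of(camera, query): "pixels" (480x640 bool, what is visible of it) and "box" ([centre column, centre row, width, height] in pixels, round what is visible of it).
- spot_point(camera, query): "position" ([column, row] in pixels: a listed point, or the origin of a listed thing).
The state is a dict: "time_s": time; "joint_positions": joint angles; "joint_velocities": joint speeds; "tau": joint torques, N m; "ee_pos": TCP position; "ee_rot": TCP orientation; "contact_force": force on the tool from outside, world axes, zero at the start; "torque": the same for the moment, N m; "finger_gap": finger opening in m; "grasp_force": force on a finger pad.
Only numpy, scipy, OpenCV 4.12 (cv2) and the standard library are available. Lean on these libraries where they do the work, as an engineer would, in place of code of your own. Each camera call takes 0.05 s, during which the arm holds its last target. There are 200 camera calls.

### The job

The rinsed piece of glass has drained: take the small wire basket off the safety hook of the draining stand and stand it flat in the drip tray, let go, with the glass still in it. Hold the basket by its stirrup handle and use the handle's own crossbar to press the hook's sprung keeper back, firmly enough to come clear of the hook's beak but without forcing anything, then lift it out and draw it forward off the hook. Keep the gripper off the stand, set the basket down softly and leave the other things on the bench where they are.

Things in the scene. Friction and masses are not known exactly. Their poses are not given: they have to be found in the camera images.
- drain_stand: Draining stand, fixed: grey base plate 185 x 110 x 10 mm, a 14 mm post at the back and a rod carrying a dark steel hook, no part over 210 mm high. Origin on the worktop below the hook's middle setting. x runs from the hook's beak in front to the post (x = +85 mm), y along the crossbar hanging in the hook, z up. Hook and basket bear at most 15 N on one another.
- hook_middle (a point): Middle setting of the hook, 185 mm up. The hook (14 mm plate, 7 mm to each side in y) is clamped on its rod anywhere up to 11 mm before or behind this setting (stand's x); that shift is not measured, the keeper must be felt. Sizes are given for the middle setting: flat seat 5 mm below this point, horn's inner face 18 mm and outer face 30 mm in front of it.
- beak_nose (a point): Nose of the hook's beak at the middle setting: 13 mm behind hook_middle, 198 mm up. The beak is 8 mm thick and covers the seat from the horn to here; its underside is 9 mm above hook_middle. A crossbar lifted out strikes it unless the crossbar's axis is at least 18 mm behind the hook's middle (stand's x).
- keeper_pin (a point): Hinge of the keeper at the middle setting, 26 mm behind and 9 mm below hook_middle. The keeper is a sprung brass tongue 25 mm long, leaning forward to the beak, that swings back (+x). The crossbar at seat height meets it 13 mm behind the hook's middle with 3 N; holding it at 18 mm takes about 7 N and at 20 mm 9 to 10 N: there is its rigid stop.
- basket: Wire rinsing basket, 70 mm (x) by 90 mm (y), walls 45 mm high, 0.16 to 0.28 kg, hanging on the hook. Origin in the middle of its underside, z up. A rigid stirrup handle of flat strip stands up from the middles of its two end walls, astride the hook; once the crossbar is lifted above the beak it all comes away forward (stand's -x), the basket passing below the hook.
- crossbar (a point): Middle of the stirrup's crossbar: 10 mm round, along y, 130 mm above the basket's underside; at first it lies on the seat above the stand's origin (within 2 mm), with 4 mm of play up to the beak. The legs at its ends are upright strips 12 mm wide, outer faces 50 mm apart in y, straight from 7 mm above to 33 mm below its axis: grip them across the 50 mm from above, astride the hook.
- teal_glass: Piece of glass, 44 x 56 x 6 mm, 20 g, lying loose on the basket's floor. Origin in the middle of its underside.
- drip_tray: Aluminium drip tray, fixed, 170 mm (x) by 140 mm (y), rim 18.5 mm high, inside 161 x 131 mm. Origin in the middle of its underside, z up. Low ribs on the floor: the basket stands on them with its underside 6 mm above the worktop.
- glass_cutter: Glass cutter, a thin 158 mm pen-like tool lying on the bench between stand and tray; leave it. Origin under its middle.
- frit_jar_2: Small screw-top jar, 37 mm across and 48 mm high, standing between stand and tray; leave it. Origin under its middle.
There are look-alikes about, which are no part of the job. What is shaped like the teal_glass but yellow is not meant.

How it is judged:
On the way:
1. the basket is off the hook: its crossbar is 50 mm or more in front of the hook's middle setting, or 75 mm above where it hung, and nothing of the basket touches the stand (z of crossbar in the frame of drain_stand above 0.12 m and (x of crossbar in the frame of drain_stand below -0.05 m or z of crossbar in the frame of drain_stand above 0.26 m) and contact force between basket and drain_stand below 0.1 N), for 0.1 s.
At the end, for the whole second after the job is handed in: The basket stands inside the drip tray, flat on its ribs (underside 3 to 9 mm above the worktop, tilted less than 0.05 rad, within 55 mm along and 40 mm across of the tray's middle), at rest, with the glass inside it (z of basket in the frame of drip_tray between 0.003 and 0.009 m and x of basket in the frame of drip_tray between -0.055 and 0.055 m and y of basket in the frame of drip_tray between -0.04 and 0.04 m and angle between basket's own z axis and vertical below 0.05 rad and linear speed of basket below 0.02 m/s and z of teal_glass in the frame of basket between 0 and 0.03 m and horizontal distance between teal_glass and basket below 0.04 m); the robot touches nothing.
It fails at once if basket and stand press on one another with more than 15 N (contact force between basket and drain_stand above 15 N).
It fails at once if gripper or arm pushes on the stand (more than 3 N) (contact force between any of the fingers, the arm and drain_stand above 3 N).
It fails at once if the basket is dropped or banged down (more than 35 N on the tray) (contact force between basket and drip_tray above 35 N).
It fails at once if the glass cutter or the jar is shifted by more than 20 mm (distance of any of glass_cutter, frit_jar_2 from where it was at the start of the episode above 0.02 m).
It also fails if it takes over 64 s, if anything falls off the work surface, if the arm or the gripper's body presses on something with over 40 N, if the wrist force passes 120 N, or if a joint passes its speed limit or range.

## Working session

There is one attempt and no reset: what is moved stays moved. The work goes in short steps, each a Python script; the robot and the scene stay as the last script left them, time stands still between calls to the robot, and variables do not carry over. Pictures are saved under pics/ and viewed, at most 10 in all, crops included, and the job is handed in when it is done.

```bash
mkdir -p pics; ls; python3 - <<'E'
from cell import *
import cv2,numpy as np
for c in ("scene","top"):
    im=camera(c); cv2.imwrite(f"pics/{c}0.png",im)
    k=calibration(c); print(c,k)
    for q in ("drain_stand","hook_middle","beak_nose","keeper_pin","basket","crossbar","teal_glass","drip_tray","glass_cutter","frit_jar_2"):
        print(q,[(np.round(d["position"]).tolist(),round(d["conf"],2)) for d in spot_point(c,q)[:3]])
o=get_obs();print(o["time_s"],o["ee_pos"],o["ee_rot"],o["contact_force"])
E
```

```text
pics
scene {'fx': 551.9617827525831, 'fy': 551.9617827525831, 'cx': 315.59992188112795, 'cy': 229.6933379018011, 'R': array([[-0.76181836, -0.64758011, -0.01651606],
       [-0.43652194,  0.53203191, -0.72552784],
       [ 0.47862447, -0.54551081, -0.68799461]]), 't': array([0.38634149, 0.3513546 , 0.82815053])}
drain_stand [([368.0, 232.0], 0.69)]
hook_middle [([371.0, 163.0], 0.65)]
beak_nose [([368.0, 157.0], 0.67), ([361.0, 159.0], 0.33)]
keeper_pin [([358.0, 163.0], 0.72)]
basket [([368.0, 210.0], 0.83)]
crossbar [([372.0, 165.0], 0.67)]
teal_glass [([359.0, 282.0], 0.75), ([374.0, 212.0], 0.53)]
drip_tray [([247.0, 338.0], 0.61)]
glass_cutter [([333.0, 308.0], 0.74), ([369.0, 165.0], 0.58)]
frit_jar_2 [([285.0, 278.0], 0.65)]
top {'fx': 554.9679050402832, 'fy': 554.9679050402832, 'cx': 315.9483344919261, 'cy': 243.87568730863524, 'R': array([[-0.00420862, -0.99975289, -0.02182772],
       [-0.99109005,  0.00707607, -0.13300543],
       [ 0.13312702,  0.02107347, -0.99087492]]), 't': array([0.01345619, 0.55524411, 0.91457565])}
drain_stand [([437.0, 254.0], 0.66)]
hook_middle [([469.0, 245.0], 0.96), ([449.0, 251.0], 0.66)]
beak_nose [([469.0, 231.0], 0.68)]
keeper_pin [([462.0, 223.0], 0.89)]
basket [([444.0, 250.0], 0.78), ([469.0, 228.0], 0.58)]
crossbar [([462.0, 241.0], 0.65)]
teal_glass [([367.0, 293.0], 0.75), ([446.0, 252.0], 0.61)]
drip_tray [([232.0, 256.0], 0.79), ([446.0, 251.0], 0.18)]
glass_cutter [([324.0, 297.0], 0.57)]
frit_jar_2 [([321.0, 228.0], 0.95)]
1.1 [ 0.17341942 -0.52193029  0.20546364] [ 9.87165012e-01  1.59703597e-01  3.21306953e-06 -6.98023060e-07] [-0.27477375 -0.80365554 -0.03177888]
```

View pics/scene0.png

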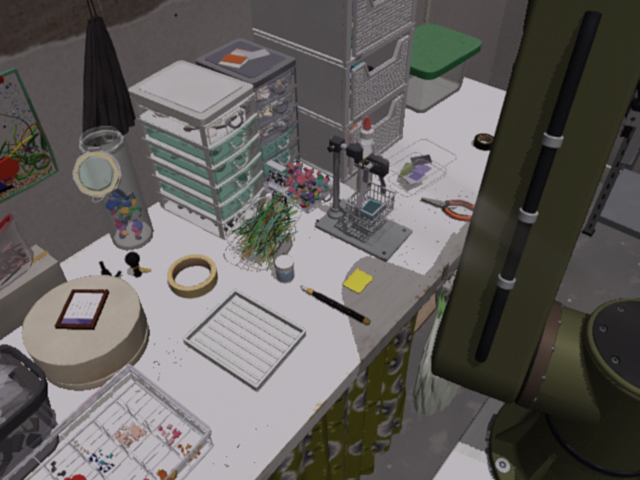

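View pics/top0.png

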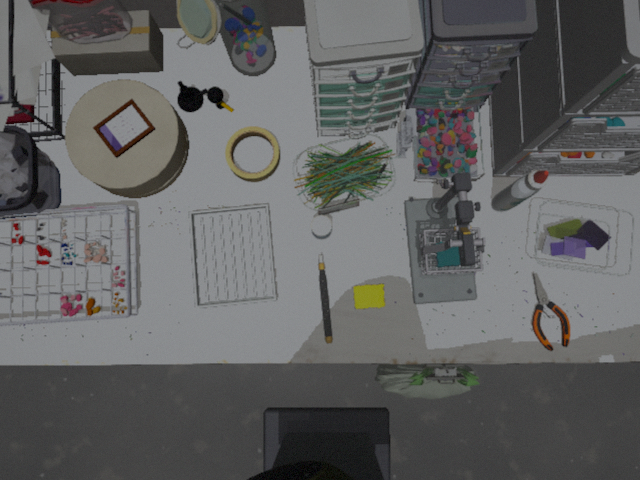

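The scene shows the stand with its hook and basket at scene (365,190) and top (450,245). The tray is at top (233,255), with the jar at (321,226), the cutter at (325,300) and the yellow decoy at (369,296) between them.

```bash
cat > h.py <<'E'
from cell import *
import cv2,numpy as np
from scipy.optimize import least_squares
def proj(k,X):
    c=np.atleast_2d(X)@np.array(k["R"]).T+k["t"]
    return np.c_[k["fx"]*c[:,0]/c[:,2]+k["cx"],k["fy"]*c[:,1]/c[:,2]+k["cy"]]
def onplane(k,uv,z):
    uv=np.atleast_2d(np.array(uv,float))
    d=np.c_[(uv[:,0]-k["cx"])/k["fx"],(uv[:,1]-k["cy"])/k["fy"],np.ones(len(uv))]@np.array(k["R"])
    c=-np.array(k["R"]).T@k["t"]
    return c+d*((z-c[2])/d[:,2])[:,None]
E
python3 - <<'E'
from h import *
kt,ks=calibration("top"),calibration("scene")
def show(n,ut,us):
    f=lambda X:np.r_[proj(kt,X)[0]-ut,proj(ks,X)[0]-us]
    r=least_squares(f,[.5,0,.1]);print(n,r.x.round(4),r.fun.round(1))
show("hook",(469,245),(371,163));show("crossbar",(462,241),(372,165));show("tray",(232,256),(247,338));show("pin",(462,223),(358,163))
show("jar",(321,228),(285,278));show("cutter",(324,297),(333,308))
for c,k in(("top",kt),("scene",ks)):
  im=camera(c)
  for q,z in(("drain_stand",.01),("drip_tray",.0185)):
    r=regions_of(c,q)
    for g in r[:2]:
        m=g["pixels"].astype(np.uint8);
        pts=np.argwhere(m)[:,::-1]
        P=onplane(k,pts,z)[:,:2].astype(np.float32)
        print(c,q,round(g["conf"],2),g["box"],cv2.minAreaRect(P*1000))
im=cv2.imread("pics/top0.png")[150:320,380:520]
cv2.imwrite("pics/crop1.png",cv2.resize(im,None,fx=3.5,fy=3.5,interpolation=cv2.INTER_CUBIC))
E
```

```text
hook [ 0.5344 -0.211   0.1862] [-1.2 -1.6  2.7  0.1]
crossbar [ 0.5369 -0.2041  0.1845] [ 0.6  0.9 -1.5 -0. ]
tray [0.537  0.1582 0.0091] [ 0.7  0.9 -1.1 -0.2]
pin [ 0.5669 -0.2065  0.1737] [-0.3 -0.4  0.7  0. ]
jar [ 0.5885  0.0014 -0.0026] [ 0.3  0.4 -0.6 -0.1]
cutter [ 0.466  -0.0027 -0.0045] [ 0.   0.  -0.1 -0. ]
top drain_stand 0.9 [439.4, 236.9, 78.8, 135.0] ((570.1744995117188, -214.94485473632812), (227.72845458984375, 134.6995849609375), 4.090412139892578)
top drip_tray 0.57 [231.7, 255.4, 87.2, 102.5] ((540.0069580078125, 158.02651977539062), (171.9184112548828, 143.63795471191406), 5.287352085113525)
scene drain_stand 0.78 [363.6, 196.8, 95.9, 127.5] ((619.116943359375, -311.1435852050781), (212.55224609375, 444.26702880859375), 33.842750549316406)
scene drain_stand 0.35 [369.9, 192.6, 49.9, 73.9] ((601.2132568359375, -331.924560546875), (113.18737030029297, 270.5833740234375), 18.801658630371094)
scene drip_tray 0.96 [246.2, 340.8, 120.7, 105.3] ((537.0889892578125, 160.61187744140625), (179.870361328125, 147.66973876953125), 5.087566375732422)
```

View pics/crop1.png

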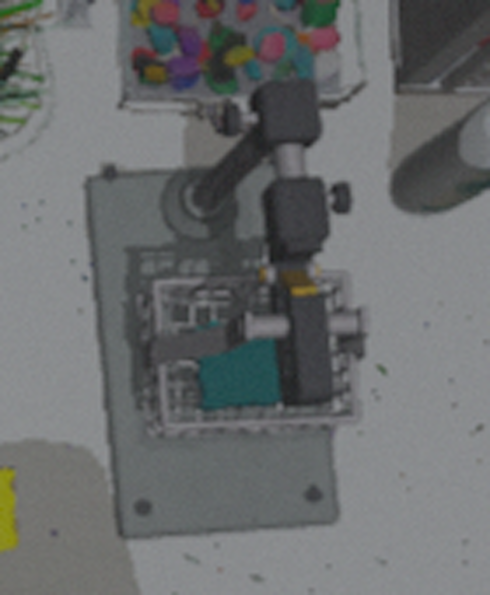

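The crop shows the crossbar through the hook at crop (305,325), with the hook running vertically and the brass keeper at (290,285). The plate corners are at crop (88,178), (122,537) and (339,520). Next I'll take a wrist view from above.

```bash
cat >> h.py <<'E'
def Q(a): return [np.cos(a/2),np.sin(a/2),0,0]
E
python3 - <<'E'
from h import *
kt=calibration("top")
P=onplane(kt,[(405.1,200.9),(414.9,303.4),(476.9,298.6)],.01)[:,:2]
a=np.arctan2(*(P[0]-P[1])[::-1]);b=np.arctan2(*(P[1]-P[2])[::-1])-np.pi/2
print("yaw",a,b,np.linalg.norm(P[0]-P[1]),np.linalg.norm(P[1]-P[2]))
a=.05
o=get_obs();p=np.array(o["ee_pos"])
servo_line([p[0],p[1],.40],velocity=.25)
move_ptp([.50,-.208,.40],Q(a))
for i,pos in enumerate([(.50,-.208,.40),(.46,-.208,.40)]):
    if i: servo_line(pos)
    k=calibration("wrist");im=camera("wrist");cv2.imwrite(f"pics/w{i}.png",im)
    for q in("hook_middle","crossbar","beak_nose","keeper_pin","drain_stand"):
        print(q,[(np.round(d["position"],1).tolist(),round(d["conf"],2)) for d in spot_point("wrist",q)[:2]])
    np.save(f"k{i}.npy",k,allow_pickle=True)
    print(k)
o=get_obs();print(o["time_s"],o["ee_pos"],o["joint_positions"],o["contact_force"])
E
```

```text
yaw 0.0678039528933805 0.07220476726969571 0.18162642871900725 0.1074213725837102
hook_middle [([319.5, 168.7], 0.77)]
crossbar [([319.4, 170.8], 0.84)]
beak_nose [([317.1, 160.3], 0.87)]
keeper_pin [([317.5, 142.1], 0.7)]
drain_stand [([320.0, 155.9], 0.97)]
{'fx': 389.3483377497192, 'fy': 389.3483377497192, 'cx': 318.425730805657, 'cy': 237.12042197134537, 'R': array([[ 0.04998514, -0.99874815, -0.0019037 ],
       [-0.95923064, -0.04853808,  0.27842527],
       [-0.27816913, -0.01209104, -0.96045601]]), 't': array([-0.23145348,  0.38538061,  0.71537639])}
hook_middle [([323.4, 131.0], 0.58)]
crossbar [([324.4, 132.2], 0.58)]
beak_nose [([321.4, 118.5], 0.71)]
keeper_pin [([322.4, 103.0], 0.88)]
drain_stand [([319.4, 130.1], 0.6)]
{'fx': 389.3483377497192, 'fy': 389.3483377497192, 'cx': 318.425730805657, 'cy': 237.12042197134537, 'R': array([[ 0.05015339, -0.99874041, -0.00149223],
       [-0.95953736, -0.04859914,  0.27735569],
       [-0.27707886, -0.01247848, -0.96076615]]), 't': array([-0.22914069,  0.34787842,  0.7044739 ])}
5.0 [ 0.46044961 -0.20796363  0.3996809 ] [-4.96752875e-01  1.31439225e-01  1.28458129e+00  3.73639571e-05
  1.72610674e+00  1.02373150e+00] [-0.26392343  0.75800658 -0.04665977]
```

View pics/w0.png

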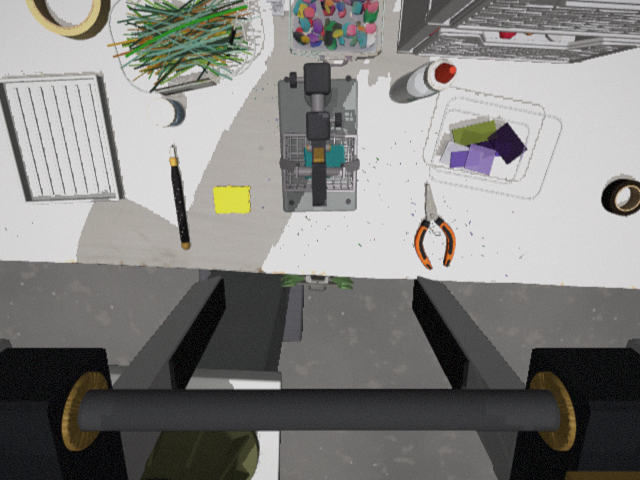

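```bash
python3 - <<'E'
from h import *
kt,ks=calibration("top"),calibration("scene")
k0,k1=[np.load(f"k{i}.npy",allow_pickle=True).item() for i in(0,1)]
z=.185
for n,k,u in(("top",kt,(467.1,242.6)),("scene",ks,(372,165)),("w0 net",k0,(319.4,170.8)),("w0 eye",k0,(319.5,163)),("w1",k1,(324.4,132.2))):
    print(n,onplane(k,u,z).round(4))
for n,ks_ in(("crossbar",[(kt,(467.1,242.6)),(ks,(372,165)),(k0,(319.4,170.8)),(k1,(324.4,132.2))]),):
    r=least_squares(lambda X:np.concatenate([proj(k,X)[0]-u for k,u in ks_]),[.5,-.2,.18]);print(n,r.x,r.fun.round(1))
a=cv2.imread("pics/w0.png")[95:220,265:375];b=cv2.imread("pics/w1.png")[65:190,265:375]
cv2.imwrite("pics/crop2.png",cv2.resize(np.hstack([a,b]),None,fx=3.6,fy=3.6,interpolation=cv2.INTER_CUBIC))
E
```

```text
top [[ 0.5358 -0.2103  0.185 ]]
scene [[ 0.5342 -0.2052  0.185 ]]
w0 net [[ 0.5354 -0.2063  0.185 ]]
w0 eye [[ 0.5431 -0.206   0.185 ]]
w1 [[ 0.5337 -0.2088  0.185 ]]
crossbar [ 0.53476038 -0.20795632  0.18471562] [-1.6  0.7  0.6 -0.7  1.6  0.7 -0.8 -1.1]
```

View pics/crop2.png

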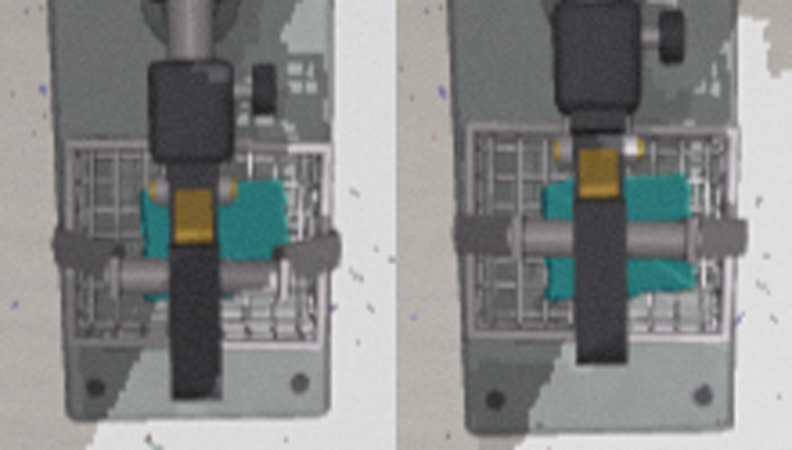

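The wrist crops show the crossbar centre at w0 px (319.7,171.1), with the hook central between the legs, brass keeper behind it, and the glass inside the basket. That puts the crossbar at about (0.5345,-0.207) with a stand yaw of about 0.07. Now I'll grasp.

```bash
cat >> h.py <<'E'
YAW=.07; C0=np.array([.5345,-.207]); EX=np.array([np.cos(YAW),np.sin(YAW)]); EY=np.array([-EX[1],EX[0]])
def F(n=8):
    f=[]
    for _ in range(n):
        dwell(.01); f.append(get_obs()["contact_force"])
    f=np.mean(f,0); return np.array([f[:2]@EX,f[:2]@EY,f[2]])
def S():
    p=np.array(get_obs()["ee_pos"]); d=p[:2]-C0
    return np.array([d@EX,d@EY,p[2]])*1000   # stand frame, mm
def go(x,y,z,v=.02,fl=None):  # stand frame, mm
    q=C0+EX*x/1000+EY*y/1000
    return servo_line([q[0],q[1],z/1000],velocity=v,force_limit=fl)
E
python3 - <<'E'
from h import *
move_ptp([C0[0],C0[1],.30],Q(YAW))
print(S(),F())
print(go(0,0,158,.08,4.))
print(S(),F())
close(40); o=get_obs(); print(o["finger_gap"],o["grasp_force"],S(),F(),o["time_s"])
cv2.imwrite("pics/g.png",camera("scene")[80:280,260:480].repeat(3,0).repeat(3,1))
E
```

```text
[-6.92385390e-02 -9.38288348e-02  3.01139877e+02] [-0.16882152  0.06668917  0.70161934]
False
[ 1.30372913e-01 -8.76987262e-02  1.58361742e+02] [0.22995035 0.19170051 0.33653298]
0.04945458664467419 39.99907314777374 [ 2.51383798e-02 -4.80837537e-02  1.58075999e+02] [ 0.1633175  -0.27110458  0.80116651] 8.375
```

View pics/g.png

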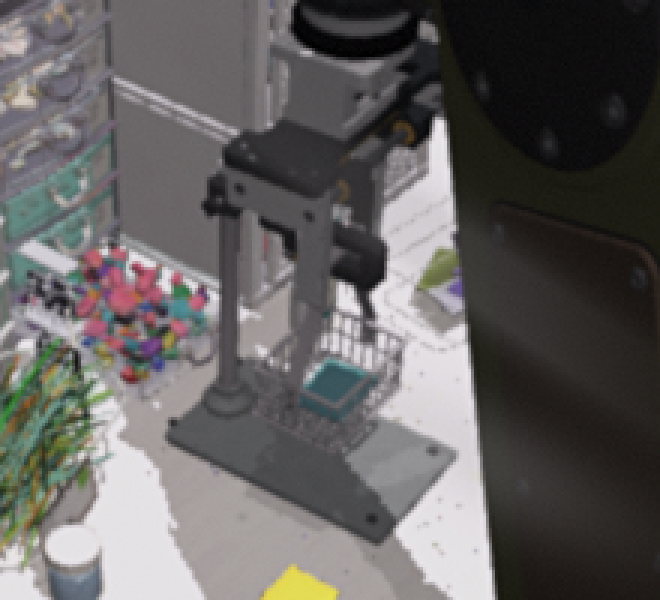

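Gripped, with a finger gap of 49.5 mm and the fingers clear of the hook. Next I'll take the weight and feel for the keeper.

```bash
python3 - <<'E'
from h import *
z0=S()[2]
for dz in (.7,1.3,2.0):
    go(0,0,z0+dz,.01); print("up",dz,S().round(2),F().round(2))
f0=F(20); x=0; log=[]
while x<26:
    x+=1.; go(x,0,z0+2,.02); f=F(8)-f0; s=S(); print(x,s.round(2),f.round(2))
    if f[0]<-2.2 or np.abs(f).max()>6: break
np.savez("st.npz",f0=f0,z0=z0,x=x)
print(get_obs()["time_s"])
E
```

```text
up 0.7 [-1.5000e-01  1.2000e-01  1.5849e+02] [-0.41 -0.03 -2.88]
up 1.3 [-0.0000e+00  1.0000e-02  1.5936e+02] [-0.46 -0.29 -2.75]
up 2.0 [ 3.0000e-02 -3.0000e-02  1.6014e+02] [ 0.25 -0.19 -2.57]
1.0 [9.9000e-01 1.0000e-02 1.6003e+02] [ 0.13 -0.15  0.02]
2.0 [  2.02   0.   160.04] [-0.11 -0.1   0.08]
3.0 [3.0100e+00 2.0000e-02 1.6004e+02] [-0.24 -0.24  0.49]
4.0 [  4.     0.   160.07] [-0.02 -0.49  0.57]
5.0 [5.0100e+00 2.0000e-02 1.6004e+02] [-0.03 -0.29  0.14]
6.0 [6.0100e+00 1.0000e-02 1.6004e+02] [-0.01 -0.28 -0.09]
7.0 [7.0100e+00 1.0000e-02 1.6005e+02] [-0.19  0.14  0.18]
8.0 [7.9900e+00 2.0000e-02 1.6006e+02] [-0.17  0.03  0.28]
9.0 [  9.01  -0.   160.04] [-0.27 -0.09  0.39]
10.0 [9.9100e+00 3.0000e-02 1.5997e+02] [-1.49 -0.09 -0.52]
11.0 [1.0860e+01 3.0000e-02 1.5992e+02] [-2.97  0.14 -0.8 ]
13.0917
```

```bash
python3 - <<'E'
from h import *
d=np.load("st.npz"); f0=d["f0"]; z0=float(d["z0"]); x=float(d["x"])
while x<24:
    x+=.5; go(x,0,z0+2,.015); f=F(8)-f0; s=S(); print(x,s.round(2),f.round(2),np.linalg.norm(f).round(2))
    if f[0]<-7.6 or np.linalg.norm(f)>10: break
np.savez("st.npz",f0=f0,z0=z0,x=x)
o=get_obs();print(o["time_s"],o["torque"])
E
```

```text
11.5 [1.1470e+01 2.0000e-02 1.6004e+02] [-3.86  0.14 -0.52] 3.9
12.0 [ 1.199e+01 -1.000e-02  1.601e+02] [-4.25 -0.24 -0.11] 4.26
12.5 [ 12.51  -0.   160.08] [-4.35 -0.15  0.06] 4.35
13.0 [ 1.3000e+01 -1.0000e-02  1.6004e+02] [-4.89  0.08  0.68] 4.94
13.5 [ 1.3460e+01 -2.0000e-02  1.6004e+02] [-4.89 -0.09  0.78] 4.95
14.0 [ 13.94  -0.   160.04] [-5.25  0.02  0.64] 5.29
14.5 [ 1.4380e+01 -2.0000e-02  1.6007e+02] [-5.51  0.13  1.  ] 5.6
15.0 [ 1.4860e+01 -2.0000e-02  1.6007e+02] [-6.13 -0.1   0.92] 6.2
15.5 [ 1.535e+01 -1.000e-02  1.601e+02] [-6.32  0.29  1.77] 6.57
16.0 [ 1.5790e+01 -2.0000e-02  1.6011e+02] [-6.88  0.33  1.65] 7.08
16.5 [ 1.6280e+01 -3.0000e-02  1.6018e+02] [-7.3   0.28  2.21] 7.63
17.0 [ 1.6740e+01 -5.0000e-02  1.6019e+02] [-7.53  0.21  2.55] 7.95
17.5 [ 1.7220e+01 -4.0000e-02  1.6026e+02] [-8.33  0.13  3.33] 8.97
17.2083 [-0.03170533  1.3975515   0.02933178]
```

Keeper found: contact started around x=9.5 and it now pushes back with 8.3 N. I'll lift in small guarded steps, easing forward if the keeper stiffens and stopping if the beak is felt.

```bash
cat > lift.py <<'E'
from h import *
import sys
d=np.load("st.npz"); f0=d["f0"]; z0=float(d["z0"]); x=float(d["x"])
dz=float(d["dz"]) if "dz" in d else 2.
while dz<27:
    dz+=.3 if dz<8 else .7
    go(x,0,z0+dz,.01); f=F(5)-f0; n=np.linalg.norm(f)
    print(x,round(dz,1),f.round(2),n.round(2))
    if f[2]<-5.5 or n>12.: print("STOP"); go(x,0,z0+dz-.6,.01); dz-=.6; break
    if f[0]<-9: x-=.5
np.savez("st.npz",f0=f0,z0=z0,x=x,dz=dz)
print(S(),(F()-f0),get_obs()["time_s"])
E
python3 lift.py
```

```text
17.5 2.3 [-7.45 -0.08  1.69] 7.64
17.5 2.6 [-7.28 -0.54 -0.22] 7.3
17.5 2.9 [-7.16 -0.44 -1.35] 7.3
17.5 3.2 [-7.27 -0.31 -1.65] 7.46
17.5 3.5 [-7.52  0.56 -1.71] 7.73
17.5 3.8 [-7.17  0.2  -1.52] 7.33
17.5 4.1 [-6.96  0.35 -1.98] 7.24
17.5 4.4 [-7.08  0.27 -1.52] 7.24
17.5 4.7 [-6.51  0.71 -1.14] 6.65
17.5 5.0 [-6.29  0.1  -1.39] 6.45
17.5 5.3 [-5.91  0.11 -1.81] 6.18
17.5 5.6 [-5.5   0.21 -1.01] 5.59
17.5 5.9 [-5.94  0.24 -1.29] 6.08
17.5 6.2 [-6.12  0.12 -0.9 ] 6.19
17.5 6.5 [-5.88  0.35 -1.26] 6.03
17.5 6.8 [-6.02  0.46 -1.11] 6.14
17.5 7.1 [-5.82  0.39 -0.95] 5.91
17.5 7.4 [-5.28  0.43 -1.19] 5.43
17.5 7.7 [-5.34 -0.14 -0.9 ] 5.41
17.5 8.0 [-5.23 -0.12 -0.85] 5.3
17.5 8.3 [-5.38  0.55 -0.66] 5.44
17.5 9.0 [-4.96  0.24 -1.18] 5.1
17.5 9.7 [-5.2   0.18 -0.91] 5.28
17.5 10.4 [-4.41 -0.18 -0.12] 4.41
17.5 11.1 [-4.53  0.03 -0.2 ] 4.54
17.5 11.8 [-4.08 -0.2   0.2 ] 4.09
17.5 12.5 [-4.45  0.06 -0.39] 4.47
17.5 13.2 [-3.92  0.3   0.18] 3.93
17.5 13.9 [-3.81 -0.32 -0.36] 3.84
17.5 14.6 [-4.29  0.16  0.27] 4.3
17.5 15.3 [-4.1   0.05  0.72] 4.17
17.5 16.0 [-3.57  0.12  1.03] 3.71
17.5 16.7 [-3.69 -0.1   1.47] 3.97
17.5 17.4 [-3.71  0.17  1.4 ] 3.97
17.5 18.1 [-3.16  0.54  1.93] 3.74
17.5 18.8 [-3.05  0.02  2.17] 3.75
17.5 19.5 [-2.97  0.28  3.14] 4.33
17.5 20.2 [-0.54 -0.01 -0.22] 0.59
17.5 20.9 [0.21 0.21 0.35] 0.46
17.5 21.6 [0.17 0.13 0.59] 0.63
17.5 22.3 [0.43 0.18 0.27] 0.54
17.5 23.0 [-0.22  0.15  0.28] 0.38
17.5 23.7 [-0.16  0.17  0.52] 0.57
17.5 24.4 [ 0.25 -0.04  0.32] 0.4
17.5 25.1 [ 0.1  -0.27  0.5 ] 0.57
17.5 25.8 [ 0.33 -0.2  -0.21] 0.44
17.5 26.5 [-0.11 -0.04  0.26] 0.28
17.5 27.2 [0.05 0.07 0.33] 0.34
[ 1.75280907e+01 -5.30592670e-03  1.85310019e+02] [-0.04457989 -0.20149005  0.33667829] 31.275
```

The bar cleared the beak with a peak of about 9 N, and the keeper sprang back at +20 mm. Now I'll draw it forward and carry it over.

```bash
python3 - <<'E'
from h import *
d=np.load("st.npz"); x=float(d["x"]);z0=float(d["z0"])
go(x,0,z0+33,.03)
if go(x-60,0,z0+33,.06,3.5): print("touch",S(),F()-d["f0"]); raise SystemExit
print(go(-115,0,z0+33,.08,4.),S(),F()-d["f0"])
T=np.array([.5385,.159])
move_ptp([T[0],T[1],.215],Q(.088))
servo_line([T[0],T[1],.123],velocity=.08)
o=get_obs();print(o["time_s"],o["ee_pos"],o["finger_gap"])
cv2.imwrite("pics/tr.png",camera("scene")[200:440,120:420].repeat(2,0).repeat(2,1))
k=calibration("top");camera("top")
for q in("basket","drip_tray"):print(q,[(onplane(k,g["position"],.02).round(3),g["conf"]) for g in spot_point("top",q)[:2]])
E
```

```text
False [-1.14721477e+02 -3.06684314e-02  1.91074157e+02] [-0.16296362 -0.0737278   0.2999402 ]
36.65 [0.53876486 0.15907515 0.12355143] 0.049557230468557555
basket []
drip_tray [(array([[0.535, 0.16 , 0.02 ]]), 0.82), (array([[ 0.579, -0.256,  0.02 ]]), 0.65)]
```

View pics/tr.png

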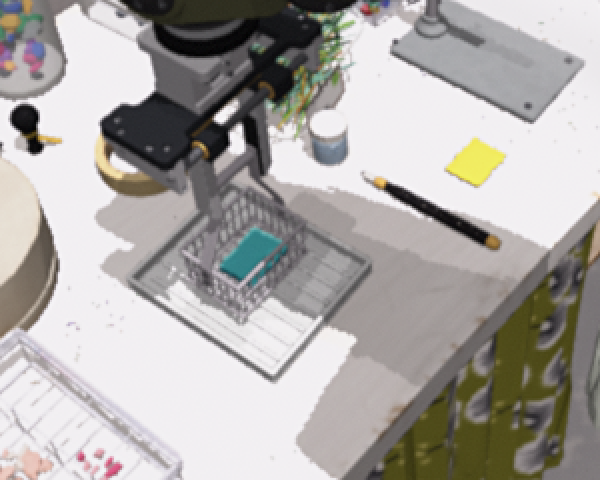

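The basket hovers inside the tray outline with the teal glass in it, and the jar and cutter are undisturbed. Lowering it now.

```bash
python3 - <<'E'
from h import *
f0=F(10);z=.1235
while z>.103:
    z-=.0015; servo_line([.5385,.159,z],velocity=.015); f=F(4)-f0
    if f[2]>1.2: break
print(z,f,get_obs()["ee_pos"])
while f[2]<2.6 and z>.1025:
    z-=.0008; servo_line([.5385,.159,z],velocity=.015); f=F(4)-f0; print(round(z,4),f.round(2))
o=get_obs();print(o["time_s"],o["torque"])
cv2.imwrite("pics/dn.png",camera("scene")[220:420,140:340].repeat(3,0).repeat(3,1))
E
```

```text
0.10849999999999999 [0.29915662 1.01025626 7.67217705] [0.53897537 0.15919644 0.10920232]
39.7667 [ 0.02325584  0.06234212 -0.02484912]
```

View pics/dn.png

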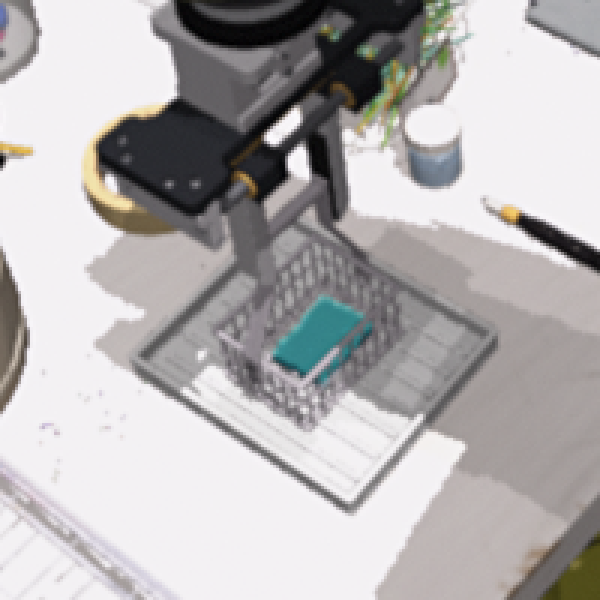

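The basket stands flat in the tray at the expected height (TCP 0.109 m) with the glass inside. I'll release, retreat and check.

```bash
python3 - <<'E'
from h import *
servo_line([.5387,.159,.1092],velocity=.01)
open_jaws(); servo_line([.5387,.159,.30],velocity=.1)
dwell(.5)
cv2.imwrite("pics/end.png",camera("scene")[200:420,140:400].repeat(3,0).repeat(3,1)[:600,:780])
ks,kt=calibration("scene"),calibration("top")
g=spot_point("scene","basket");print([(onplane(ks,i["position"],.006).round(3),i["conf"]) for i in g[:2]])
o=get_obs();print(o["time_s"],o["ee_pos"],o["finger_gap"])
E
```

```text
[(array([[0.549, 0.156, 0.006]]), 0.78), (array([[0.534, 0.155, 0.006]]), 0.45)]
43.5583 [0.5387101  0.15898461 0.30001275] 0.09410502078087894
```

View pics/end.png

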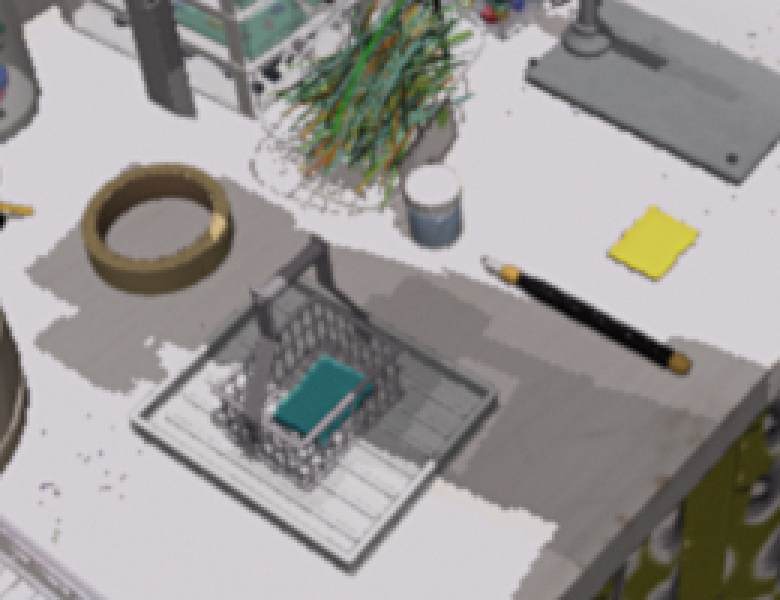

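The basket stands free and flat in the middle of the tray with the glass inside, and the jar and cutter are untouched.

```bash
python3 -c "
from cell import *
print(hand_in())"
```

```text
the job is handed in; nothing more can be done
None
```

The basket is off the hook and standing flat in the drip tray with the teal glass still in it, released, and the job is handed in at about 44 s of the 64 s; the hand-in call returned no verdict.

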